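Change the plate in the drill vice and hold the next one ready for packing

TASK

Take the drilled plate out of the open drill vice and stand it on edge in the free slot of the wooden rack, fully home and about centred in the slot, and let it go. Then fetch the undrilled blue-edged blank from the rack, carry it clear over the oil can and the jaws, and hold it upright in the gap between the jaws: centred along them, parallel to them, touching no part of the vice, its lower edge about one and a half centimetres above the bed rails. It is a centimetre shorter than the others, so I will slip the square tool bit under it as packing before I wind in the jaw: finish while still holding it there, and do not disturb the jaw, the finished plates, the oil can or the tool bit.

Things in the scene. Friction and masses are not known exactly. Their poses are not given: they have to be found in the camera images.
- drill_vise: grey drill vice fixed to the bench, 85 wide x 189 long x 66 mm high. Origin under its middle on the bench; its z is up, its y runs along the vice from the screw handle (y = -95 mm) to the fixed jaw (y = +67.5 to +95 mm), its x across it. Two bed rails (x = -35 to -17 and 17 to 35 mm) have their tops 30 mm above its origin; work stands on them. The jaws are 70 mm wide (x = -35 to 35 mm), their tops 64 to 66 mm above the bench
- fixed_face (a point): middle of the fixed jaw's face (vice frame x = 0, y = +67.5 mm), at the height of the rail tops. The work goes between this and jaw_face
- jaw_face (a point): middle of the moving jaw's face, at the height of the rail tops. The jaw stands open by 22 to 28 mm (distance from fixed_face) and is held stiffly by its screw; it is not to be moved
- rack: fixed hardwood rack, 226 x 84 x 40 mm, with four open-ended slots across it, one of them free at the start (two when the blank is out). Origin under its middle on the bench; z up; x along the row of slots, which are centred at x = -72, -24, +24 and +72 mm; the slots run along y (70 mm long), are 13 mm wide, widened to 21 mm at the mouth by 45 degree lead-ins, and their floors lie 15 mm above the bench (rack top 40 mm)
- drilled_plate: steel plate 64 x 10 x 80 mm high with the upper 26 mm dyed blue and two drilled holes in its top edge; at the start it stands loose on the bed rails between the vice jaws. Origin at the middle of its lower edge; x along its 64 mm length, y through its 10 mm thickness, z up to its drilled edge. 0.3 to 0.5 kg
- blank: undrilled steel plate 64 x 10 x 70 mm high, upper 26 mm dyed blue with white scribed lines on the top edge, standing in a slot of the rack: the only blue one there. Origin and axes as for drilled_plate. 0.28 to 0.42 kg
- done_a: finished bare steel plate 64 x 10 x 80 mm with two holes in its top edge, standing in a rack slot; origin and axes as for drilled_plate. Leave it there
- done_b: a second finished plate, the same as done_a. Leave it there
- oil_can: red pump oiler, round body 62 mm across and 80 mm high, thin brass spout up to 152 mm; stands loose between rack and vice, in the way of a low carry. Origin under the body, z up
- packing: square ground tool bit 10 x 85 x 10 mm lying on the bench beside the vice, the packing to be used later by a person. Origin in the middle of its underside; y along it
Mind the look-alikes: they are no part of the job. Leave any pink or red look-alike of the blank alone.

How it is judged (in metres and radians):
On the way:
1. the drilled plate stands on edge fully home in a slot of the rack, let go (x of drilled_plate in the frame of rack between -0.085 and 0.085 m and y of drilled_plate in the frame of rack between -0.015 and 0.015 m and z of drilled_plate in the frame of rack between 0.01 and 0.0185 m and angle between drilled_plate's own z axis and vertical below 0.2 rad and contact force between drilled_plate and the fingers below 0.1 N and linear speed of drilled_plate below 0.02 m/s), for 0.3 s.
At the end, for the whole second after the job is handed in: Blank held still between the jaws: lower edge 10-22 mm above the rails, within 10 mm of the jaws' middle, upright and parallel within 5 degrees, no contact with the vice. Drilled plate released on a slot's floor in the rack, within 15 mm of its middle and 11 degrees of upright (all of step 1 and x of blank in the frame of drill_vise between -0.01 and 0.01 m and y of blank in the frame of drill_vise between 0.043 and 0.065 m and z of blank in the frame of drill_vise between 0.0402 and 0.0522 m and angle between blank's own z axis and vertical below 0.09 rad and angle between the y axis of blank and the y axis of drill_vise, either way round below 0.09 rad and contact force between blank and drill_vise below 0.1 N and contact force between blank and the fingers above 2 N and linear speed of blank below 0.01 m/s); the arm keeps its last pose, push and grip.
It fails at once if the vice jaw is shifted by more than 3 mm (distance of jaw_face from where it was at the start of the episode above 0.003 m).
It fails at once if a finished plate is shifted by more than 15 mm (distance of any of done_a, done_b from where it was at the start of the episode above 0.015 m).
It fails at once if the oil can is shifted by more than 20 mm or tipped (distance of oil_can from where it was at the start of the episode above 0.02 m or angle between oil_can's own z axis and vertical above 0.3 rad).
It fails at once if the tool bit for packing is shifted by more than 20 mm (distance of packing from where it was at the start of the episode above 0.02 m).
It also fails if it takes over 70 s, if anything falls off the work surface, if the arm or the gripper's body presses on something with over 40 N, if the wrist force passes 120 N, or if a joint passes its speed limit or range.

ROBOT

A 7-joint arm with a two-finger parallel gripper is mounted at the origin on a cart in front of the work surface, level with it; the furniture and walls round the work are solid. World frame = base frame: x ahead of the robot, y to its left, z up, the work surface at z = 0. Lengths are in m, angles in degrees, forces in N, time in s.
With the tool pointing down it reaches from about 0.35 to 0.775 m from the base axis. Payload 3.1 kg.
Tool frame: the origin (TCP) lies on the centre line of the jaws, within the pads' length; the fingertips stand 17 mm ahead of it and the grasp point (between the pads) lies 2 mm behind it (robot.tip_reach is the distance from the TCP to the fingertips, in m); z points along the fingers, y is the direction in which the jaws open and shut (so a half turn about z gives the same grasp; the last joint's range is limited). The gripper opens to 85 mm and grips with 20 to 120 N. Pads are 22 mm wide; open, the fingers measure 114 mm over their backs; the gripper's body (76 mm by 85 mm) begins 54 mm behind the grasp point. The pads swing forward as they close: fully open they stand 13 mm farther back than shut.
Start: joints at [-75.04, 17.813, 0.802, 86.603, -0.252, 75.585, -1.558], TCP at [0.164, 0.525, 0.248] pointing down, gripper open.
Joint ranges: [-154.91, 154.91], [-16.99, 109.72], [-72.82, 74.43], [7.12, 147.25], [-82.49, 262.49], [11.32, 116.49], [-174.64, 174.64]. Speed limits (degrees/s): [159.86, 159.86, 180, 180, 180, 180, 180].

INTERFACE

Orientations are given as [roll, pitch, yaw] about the fixed x, y, z axes, in that order (R = Rz(yaw) Ry(pitch) Rx(roll)).
In Python, from station import robot, fingers, vision, workorder, recognise gives the robot as it stands. Calls block until the motion is done:
- robot.move_to(position, orientation): joint-space move of the TCP to a pose.
- robot.line_to(position, orientation=None, velocity=0.15, f_stop=None): straight line of the TCP; orientation=None keeps the orientation; velocity is the mean speed in m/s. With f_stop (N) it stops when the force on the tool has changed by that much, and returns True; else False.
- robot.move_j(angles): joint-space move.
- fingers.gripper_to(opening, force=None): opening from 0.0 (shut) to 1.0 (fully open); force is the grip in N (None keeps the last); returns when the fingers have stopped.
- robot.pause(seconds).
- robot.inverse_kinematics(position, orientation): joint angles nearest the present ones, or None.
- vision.grab_frame(name): name is "scene" or "side" or "wrist"; returns the picture (480x640x3 uint8, red, green, blue); there is no depth.
- vision.calibration(name): a dict with "mtx" (3x3 intrinsics, pixels), "extrinsics" (4x4, takes a point from world to camera coordinates); the wrist camera has in their place "T_tool_cam" (4x4, takes a point from camera to tool coordinates, whose origin is the TCP and whose axes are the flange's). Camera axes: x right, y up, looking along -z (the intrinsics and any distortion apply to the point x, -y, -z); pixel columns grow to the right and rows downward; lengths in m; the calibration is good to about 2 mm. A picture is of the moment at which its call begins: read the wrist's pose just before it. calibration takes no time and is no camera call.
A pose or a line that the arm cannot do raises robot.PlanningError and nothing moves.
- workorder.close_job(): hands the job in, once; it reports no verdict.
Trained networks look in the newest picture that a camera, given by its name, has taken for a name from the list of things; names that differ only in an ending like _2 or _b are one class to them, and where a whole thing is asked for, a point or a joint stands for the part that bears it (a point fixed in the world has none). Each returns a list of dicts, best first, with "p" (0 to 1); they miss things now and then, are a little off and sometimes report something else, mostly with a low value. They report only what shows in the picture. A call takes as long as a camera call. They do not tell look-alikes from the thing itself.
- recognise(label, camera): "rect" ([centre column, centre row, width, height] in pixels, round what is visible of it).
Readings, each from a call of its own:
- robot.current_time_s(): time.
- robot.current_joint_positions(): joint angles.
- robot.current_dq(): joint speeds.
- robot.current_joint_torque(): joint torques, N m.
- robot.current_tool_pos(): TCP position.
- robot.current_eef_rot(): TCP orientation.
- robot.current_contact_force(): force on the tool from outside, world axes, zero at the start.
- robot.current_torque(): the same for the moment, N m.
- robot.current_finger_gap(): opening from 0.0 (shut) to 1.0 (fully open).
Only numpy, scipy, OpenCV 4.12 (cv2) and the standard library are available. Lean on these libraries where they do the work, as an engineer would, in place of code of your own. Each camera call takes 0.05 s, during which the arm holds its last target.

## Working session

There is one attempt and no reset: what is moved stays moved. The work goes in short steps, each a Python script; the robot and the scene stay as the last script left them, time stands still between calls to the robot, and variables do not carry over. Pictures are saved under pics/ and viewed, and the job is handed in when it is done.

```bash
ls; mkdir -p pics
python3 - <<'E'
from station import robot, fingers, vision, workorder, recognise
import cv2, numpy as np
for n in ["scene","side","wrist"]:
    im=vision.grab_frame(n); cv2.imwrite(f"pics/{n}0.png",im[:,:,::-1])
    c=vision.calibration(n); print(n,{k:np.round(v,4).tolist() if not isinstance(v,str) else v for k,v in c.items()})
    for l in ["drill_vise","rack","drilled_plate","blank","done_a","oil_can","packing","fixed_face","jaw_face"]:
        try: r=recognise(l,n)
        except Exception as e: r=[]; print(l,e)
        print(n,l,[(np.round(d["rect"]).tolist(),round(d["p"],2)) for d in r])
print(robot.current_time_s(), robot.current_tool_pos(), robot.current_eef_rot())
E
```

```text
pics
scene {'mtx': [[436.3628, 0.0, 323.8264], [0.0, 436.3628, 242.7376], [0.0, 0.0, 1.0]], 'extrinsics': [[0.8855, -0.4642, 0.0229, -0.4867], [0.2347, 0.4892, 0.84, -0.1886], [-0.4011, -0.7384, 0.5421, -0.6394], [0.0, 0.0, 0.0, 1.0]]}
scene drill_vise [([360.0, 326.0, 115.0, 89.0], 0.82), ([388.0, 285.0, 36.0, 55.0], 0.28)]
scene rack [([274.0, 220.0, 89.0, 57.0], 0.82), ([371.0, 303.0, 46.0, 44.0], 0.19)]
scene drilled_plate []
scene blank [([351.0, 213.0, 31.0, 29.0], 0.72), ([276.0, 202.0, 23.0, 27.0], 0.65), ([270.0, 256.0, 22.0, 42.0], 0.56), ([363.0, 327.0, 112.0, 92.0], 0.31)]
scene done_a [([250.0, 190.0, 26.0, 28.0], 0.72)]
scene oil_can [([348.0, 237.0, 32.0, 60.0], 0.83)]
scene packing [([401.0, 357.0, 42.0, 31.0], 0.81)]
scene fixed_face [([363.0, 328.0, 112.0, 91.0], 0.78)]
scene jaw_face [([373.0, 304.0, 45.0, 41.0], 0.56), ([388.0, 285.0, 35.0, 55.0], 0.52)]
side {'mtx': [[532.227, 0.0, 319.7595], [0.0, 532.227, 238.9704], [0.0, 0.0, 1.0]], 'extrinsics': [[0.9961, -0.0885, 0.0031, -0.5534], [0.0448, 0.534, 0.8443, -0.068], [-0.0764, -0.8408, 0.5358, -0.9603], [0.0, 0.
[... 462 characters left out ...]
[311.0, 314.0, 129.0, 83.0], 0.59)]
side packing [([331.0, 357.0, 58.0, 17.0], 0.81)]
side fixed_face [([312.0, 315.0, 129.0, 79.0], 0.78), ([302.0, 203.0, 69.0, 57.0], 0.53)]
side jaw_face [([328.0, 298.0, 39.0, 48.0], 0.55)]
wrist {'mtx': [[337.1428, 0.0, 323.4875], [0.0, 337.1428, 239.2079], [0.0, 0.0, 1.0]], 'T_tool_cam': [[-0.0007, 0.9567, 0.2909, 0.0739], [1.0, 0.0007, 0.0, 0.0005], [-0.0002, 0.2909, -0.9567, -0.1246], [0.0, 0.0, 0.0, 1.0]]}
wrist drill_vise []
wrist rack []
wrist drilled_plate []
wrist blank []
wrist done_a []
wrist oil_can []
wrist packing []
wrist fixed_face []
wrist jaw_face []
1.5 [0.16395476 0.5250197  0.24829782] [ 1.79999437e+02 -5.17010433e-04  1.62655345e+02]
```

Run:
```python
import cv2
a=cv2.imread("pics/scene0.png")[150:400,210:450]; cv2.imwrite("pics/scene0c.png",cv2.resize(a,None,fx=2.4*1,fy=2.4,interpolation=2))
a=cv2.imread("pics/side0.png")[130:390,220:430]; cv2.imwrite("pics/side0c.png",cv2.resize(a,None,fx=2.3,fy=2.3,interpolation=2))
```

```text
(no output)
```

View pics/scene0.png

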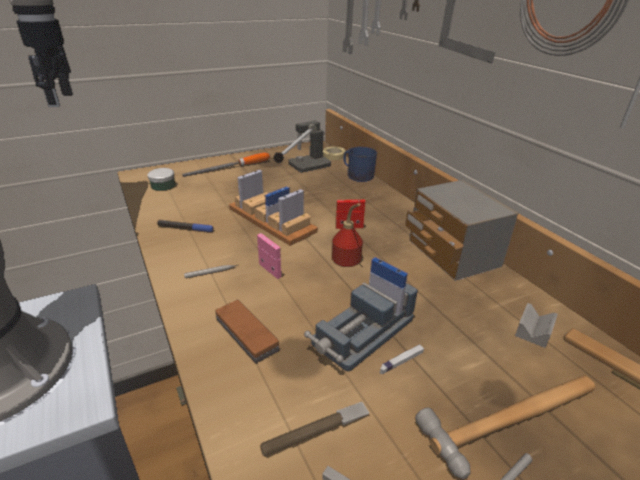

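View pics/scene0c.png

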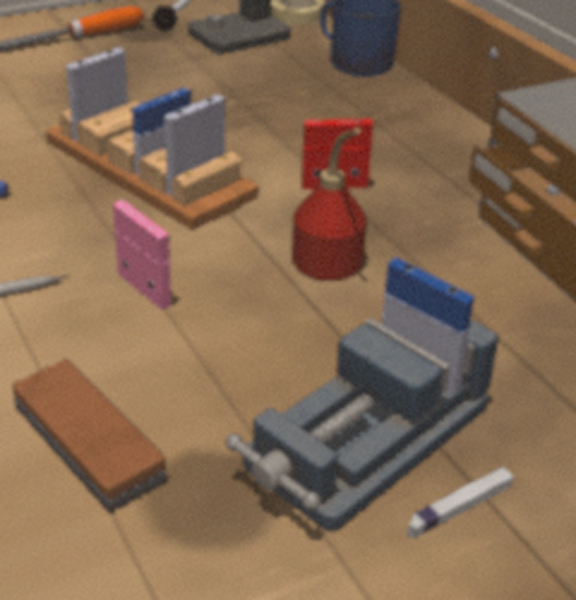

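View pics/side0c.png

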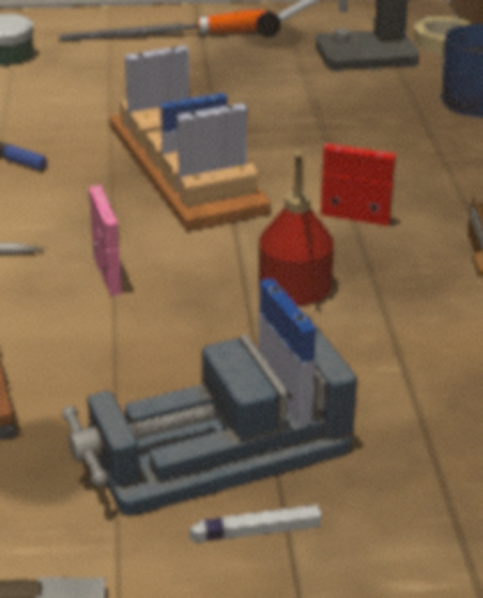

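```bash
cat > h.py <<'E'
from station import robot, fingers, vision, workorder, recognise
import cv2, numpy as np
from scipy.spatial.transform import Rotation as R
from scipy.optimize import least_squares
def toolT():
    T=np.eye(4); T[:3,3]=robot.current_tool_pos(); T[:3,:3]=R.from_euler('xyz',robot.current_eef_rot(),degrees=True).as_matrix(); return T
def W2C(n,T=None):
    c=vision.calibration(n)
    return np.array(c['extrinsics']) if n!='wrist' else np.linalg.inv(T@np.array(c['T_tool_cam']))
def proj(P,n,E=None):
    K=np.array(vision.calibration(n)['mtx']); E=W2C(n) if E is None else E
    P=np.atleast_2d(P); q=P@E[:3,:3].T+E[:3,3]; q=q*[1,-1,-1]; u=q@K.T; return u[:,:2]/u[:,2:]
def ray(uv,n,z,E=None):
    K=np.array(vision.calibration(n)['mtx']); E=W2C(n) if E is None else E
    d=np.linalg.inv(K)@[uv[0],uv[1],1]; d=E[:3,:3].T@(d*[1,-1,-1]); o=-E[:3,:3].T@E[:3,3]
    return o+d*(z-o[2])/d[2]
def shot(name):
    T=toolT(); im=vision.grab_frame("wrist"); cv2.imwrite(f"pics/{name}.png",im[:,:,::-1]); np.save(f"pics/{name}.npy",W2C("wrist",T)); return im
E
python3 - <<'E'
from h import *
f=lambda n,u,v,z:print(n,(u,v),ray((u,v),n,z).round(3))
s=lambda n,u,v,z: f(n,210+u/2.4,150+v/2.4,z) if n=="scene" else f(n,220+u/2.3,130+v/2.3,z)
print("done1 top"); s("scene",97,58,.095); s("side",157,55,.095)
print("blank top"); s("scene",162,100,.085); s("side",195,102,.085)
print("done2 top"); s("scene",197,105,.095); s("side",213,112,.095)
print("rack corner near (bench)"); s("scene",193,222,0); s("side",190,227,0)
print("rack left"); s("scene",47,135,.0); s("side",110,120,0)
print("rack right"); s("scene",257,190,.0); s("side",270,208,0)
print("can"); s("scene",330,255,0.0);s("side",297,285,0)
print("drilled top ends"); s("scene",390,268,.11);s("scene",470,298,.11);s("side",265,285,.11); s("side",310,325,.11)
print("vise base corners: handle-right, fixed-right"); s("scene",330,525,0);s("scene",490,402,0);s("side",120,512,0);s("side",353,445,0)
print("packing"); s("scene",412,530,.005);s("scene",510,475,.005);
print("pink");s("scene",140,280,0);print("red");s("scene",340,188,0)
E
```

```text
done1 top
scene (250.41666666666669, 174.16666666666666) [0.513 0.303 0.095]
side (288.2608695652174, 153.91304347826087) [0.51  0.291 0.095]
blank top
scene (277.5, 191.66666666666669) [0.542 0.211 0.085]
side (304.7826086956522, 174.34782608695653) [0.542 0.204 0.085]
done2 top
scene (292.08333333333337, 193.75) [0.559 0.169 0.095]
side (312.60869565217394, 178.69565217391306) [0.555 0.161 0.095]
rack corner near (bench)
scene (290.4166666666667, 242.5) [0.535 0.13  0.   ]
side (302.60869565217394, 228.69565217391306) [0.531 0.123 0.   ]
rack left
scene (229.58333333333334, 206.25) [0.467 0.346 0.   ]
side (267.82608695652175, 182.17391304347825) [0.46  0.346 0.   ]
rack right
scene (317.08333333333337, 229.16666666666669) [0.613 0.155 0.   ]
side (337.3913043478261, 220.43478260869566) [0.607 0.15  0.   ]
can
scene (347.5, 256.25) [0.621 0.03  0.   ]
side (349.13043478260875, 253.91304347826087) [0.614 0.022 0.   ]
drilled top ends
scene (372.5, 261.6666666666667) [ 0.564 -0.137  0.11 ]
scene (405.83333333333337, 274.1666666666667) [ 0.593 -0.188  0.11 ]
side (335.2173913043478, 253.91304347826087) [ 0.567 -0.138  0.11 ]
side (354.7826086956522, 271.304347826087) [ 0.591 -0.186  0.11 ]
vise base corners: handle-right, fixed-right
scene (347.5, 368.75) [ 0.47  -0.229  0.   ]
scene (414.1666666666667, 317.5) [ 0.631 -0.183  0.   ]
side (272.17391304347825, 352.60869565217394) [ 0.463 -0.232  0.   ]
side (373.47826086956525, 323.47826086956525) [ 0.626 -0.18   0.   ]
packing
scene (381.6666666666667, 370.83333333333337) [ 0.511 -0.259  0.005]
scene (422.5, 347.9166666666667) [ 0.595 -0.249  0.005]
pink
scene (268.3333333333333, 266.6666666666667) [0.459 0.067 0.   ]
red
scene (351.6666666666667, 228.33333333333334) [0.687 0.124 0.   ]
```

Run:
```python
from h import *
for p,ys in [((.58,-.16),(106,-74)),((.527,.251),(18,-162)),((.542,.207),(18,-162))]:
  for z in (.1,.28):
    for y in ys:
      q=robot.inverse_kinematics([*p,z],[180,0,y]); print(p,z,y,None if q is None else np.round(q))
```

```text
(0.58, -0.16) 0.1 106 [-24.  44.  61.  91. -40.  70.  61.]
(0.58, -0.16) 0.1 -74 [ -25.   45.   64.   91.  -43.   71. -117.]
(0.58, -0.16) 0.28 106 [-25.  36.  68.  76. -33.  89.  55.]
(0.58, -0.16) 0.28 -74 [ -24.   34.   64.   76.  -30.   88. -127.]
(0.527, 0.251) 0.1 18 [-50.  31.  33.  94. -19.  60. -84.]
(0.527, 0.251) 0.1 -162 [-35.  29.  11.  93.  -6.  59.  86.]
(0.527, 0.251) 0.28 18 [-51.  23.  35.  79. -13.  82. -88.]
(0.527, 0.251) 0.28 -162 [-37.  21.  14.  78.  -5.  81.  85.]
(0.542, 0.207) 0.1 18 [-46.  31.  34.  94. -19.  60. -79.]
(0.542, 0.207) 0.1 -162 [-32.  28.  13.  94.  -7.  59.  91.]
(0.542, 0.207) 0.28 18 [-47.  23.  36.  79. -13.  82. -84.]
(0.542, 0.207) 0.28 -162 [-34.  21.  17.  79.  -6.  81.  90.]
```

Run:
```python
from h import *
robot.move_to([.535,.231,.29],[180,0,-162]); shot("rack1")
for l in ["rack","blank","done_a"]: print(l,[(np.round(d["rect"]).tolist(),round(d["p"],2)) for d in recognise(l,"wrist")])
robot.move_to([.56,-.15,.29],[180,0,106]); shot("vise1")
for l in ["drill_vise","drilled_plate","jaw_face","packing"]: print(l,[(np.round(d["rect"]).tolist(),round(d["p"],2)) for d in recognise(l,"wrist")])
print(robot.current_time_s())
```

```text
rack [([326.0, 199.0, 196.0, 73.0], 0.84)]
blank [([304.0, 210.0, 10.0, 69.0], 0.96), ([178.0, 78.0, 91.0, 30.0], 0.71), ([207.0, 287.0, 49.0, 52.0], 0.66)]
done_a [([259.0, 210.0, 23.0, 76.0], 0.87), ([396.0, 211.0, 24.0, 74.0], 0.76)]
drill_vise [([286.0, 217.0, 171.0, 81.0], 0.78)]
drilled_plate [([336.0, 230.0, 15.0, 76.0], 0.93)]
jaw_face [([308.0, 222.0, 33.0, 67.0], 0.57)]
packing [([293.0, 273.0, 69.0, 19.0], 0.92)]
5.1083
```

View pics/rack1.png

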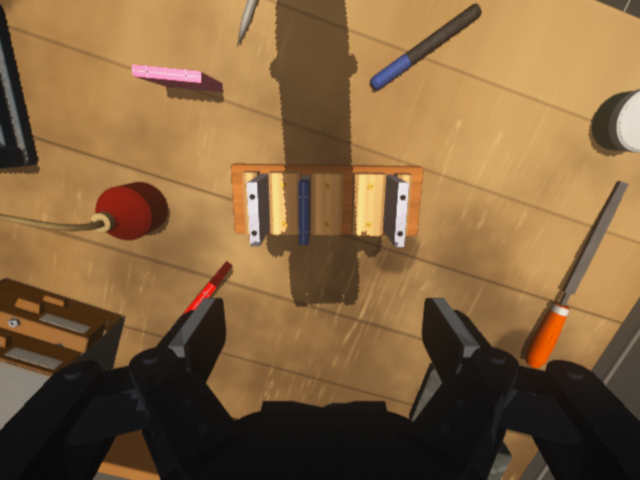

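View pics/vise1.png

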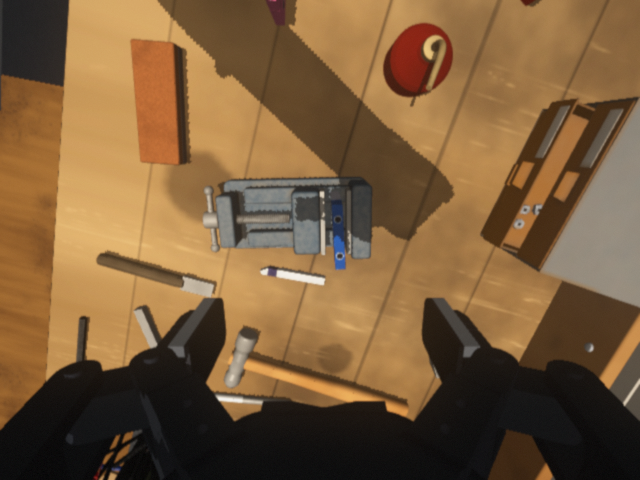

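Run:
```python
import cv2
a=cv2.imread("pics/rack1.png")[150:260,225:435]; cv2.imwrite("pics/rack1c.png",cv2.resize(a,None,fx=3.8,fy=3.8,interpolation=2))
a=cv2.imread("pics/vise1.png")[165:295,195:385]; cv2.imwrite("pics/vise1c.png",cv2.resize(a,None,fx=4,fy=4,interpolation=2))
```

```text
(no output)
```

View pics/rack1c.png

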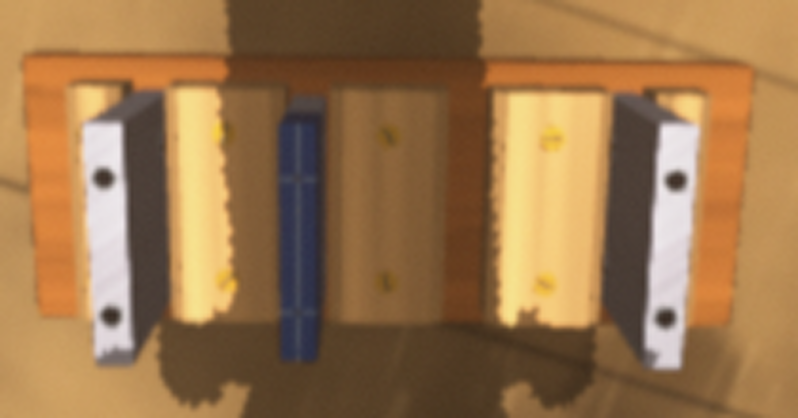

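View pics/vise1c.png

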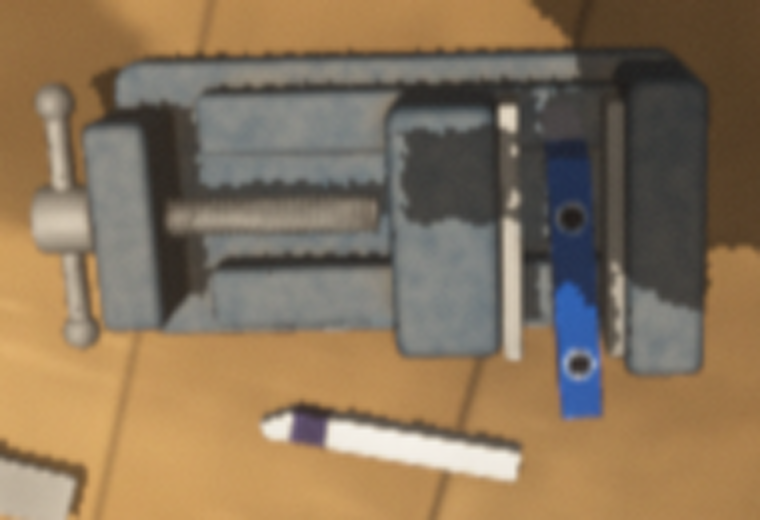

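```bash
cat > fit.py <<'E'
from h import *
def fit(pts,uvs,E,n="wrist",x0=(0.55,0,0)):
    """planar pose from model points(local xyz) to px"""
    pts=np.array(pts,float);uvs=np.array(uvs,float)
    def W(p):
        c,s=np.cos(p[2]),np.sin(p[2]);return pts@np.array([[c,-s,0],[s,c,0],[0,0,1]]).T+[p[0],p[1],0]
    r=least_squares(lambda p:(proj(W(p),n,E)-uvs).ravel(),x0,loss='soft_l1')
    return r.x, (proj(W(r.x),n,E)-uvs)
E
python3 - <<'E'
from fit import *
E=np.load("pics/vise1.npy"); c=lambda u,v:(195+u/4,165+v/4)
for p in [(547,142),(590,142),(562,416),(603,416)]: print(ray(c(*p),"wrist",.11,E).round(4))
x,r=fit([(-.032,-.005,.11),(-.032,.005,.11),(.032,-.005,.11),(.032,.005,.11)],[c(547,142),c(590,142),c(562,416),c(603,416)],E,x0=(.58,-.16,-1.2))
print("plate",x[:2].round(4),np.degrees(x[2]),r.round(1).tolist())
# holes at center line
print(ray(c(571,217),"wrist",.11,E).round(4),ray(c(579,364),"wrist",.11,E).round(4))
print("fixed jaw");
m=[(-.035,.0675,.064),(.035,.0675,.064),(-.035,.095,.066),(.035,.095,.066)]
x,r=fit(m,[c(605,90),c(612,358),c(704,80),c(704,372)],E,x0=(.5,-.16,-1.3)); print(x.round(4),np.degrees(x[2]),r.round(1).tolist())
th=x[2]; Rv=np.array([[np.cos(th),-np.sin(th)],[np.sin(th),np.cos(th)]])
for p in [(520,105),(522,358),(500,105),(605,90),(612,358)]: print("y in vise",(Rv.T@(ray(c(*p),"wrist",.064,E)[:2]-x[:2])).round(4))
E=np.load("pics/rack1.npy"); c=lambda u,v:(225+u/3.8,150+v/3.8)
for s in (.018,.020,.022):
  m=[(-.048,-s,.04),(0,-s,.04),(.048,-s,.04),(-.048,s,.04),(0,s,.04),(.048,s,.04)]
  # local x along picture right
  uv=[c(226,281),c(386,283),c(544,284),c(222,133),c(387,137),c(551,139)]
  x,r=fit([(-a,-b,z) for a,b,z in m],uv,E,x0=(.535,.23,-1.2)); print(s,x.round(4),np.degrees(x[2]),r.round(1).tolist())
for p in [(85,122),(122,122),(660,122),(697,122),(130,360),(95,362),(652,362),(682,365)]: print("done",ray(c(*p),"wrist",.095,E).round(4))
for p in [(281,118),(322,118),(318,360),(283,360)]: print("blank",ray(c(*p),"wrist",.085,E).round(4))
E
```

```text
[ 0.5632 -0.1272  0.11  ]
[ 0.5726 -0.1245  0.11  ]
[ 0.5858 -0.1904  0.11  ]
[ 0.5954 -0.1877  0.11  ]
plate [ 0.5792 -0.1571] -70.21567048681322 [[-0.0, 1.7], [0.2, 1.0], [-0.1, -1.6], [-0.0, -2.2]]
[ 0.5736 -0.1425  0.11  ] [ 0.5859 -0.1765  0.11  ]
fixed jaw
[ 0.5238 -0.1738 -1.2469] -71.44044883384161 [[-0.9, 1.2], [-1.2, -2.1], [1.1, 2.9], [1.1, -6.0]]
y in vise [-0.0332  0.0463]
y in vise [0.0365 0.0441]
y in vise [-0.0335  0.0411]
y in vise [-0.0362  0.0685]
y in vise [0.0375 0.0688]
0.018 [ 0.5322  0.2362 -1.2641] -72.42720097905092 [[-0.2, -4.3], [-0.2, -4.5], [0.3, -4.4], [0.1, 3.0], [-0.1, 2.4], [0.0, 2.2]]
0.02 [ 0.5331  0.2365 -1.2646] -72.45411179774459 [[-0.1, -1.8], [-0.2, -2.0], [0.2, -1.9], [0.1, 2.0], [-0.0, 1.4], [0.1, 1.3]]
0.022 [ 0.5333  0.2365 -1.2674] -72.6173167176544 [[-0.1, -0.0], [-0.3, -0.1], [0.0, 0.2], [0.1, 0.3], [0.0, -0.2], [0.2, -0.2]]
done [0.5252 0.1547 0.095 ]
done [0.5223 0.1634 0.095 ]
done [0.4809 0.2902 0.095 ]
done [0.4781 0.2989 0.095 ]
done [0.5816 0.1813 0.095 ]
done [0.585  0.1727 0.095 ]
done [0.5397 0.3115 0.095 ]
done [0.5381 0.3192 0.095 ]
blank [0.5105 0.2003 0.085 ]
blank [0.5073 0.2103 0.085 ]
blank [0.5696 0.2287 0.085 ]
blank [0.5725 0.2197 0.085 ]
```

Run:
```python
from h import *
def box(im,n,x,y,yaw,L,t,z,col):
    c,s=np.cos(np.radians(yaw)),np.sin(np.radians(yaw))
    P=[(x+c*a-s*b,y+s*a+c*b,z) for a,b in [(-L/2,-t/2),(L/2,-t/2),(L/2,t/2),(-L/2,t/2)]]
    p=proj(P,n); cv2.polylines(im,[np.round((p+.5)*32).astype(int)*1],True,col,1,cv2.LINE_AA,shift=5) if 0 else None
    return p
ims=[]
for n,(u0,v0) in {"scene":(220,160),"side":(260,140)}.items():
    im=cv2.imread(f"pics/{n}0.png"); big=cv2.resize(im[v0:v0+180,u0:u0+200],None,fx=3,fy=3,interpolation=2)
    for (x,y,yaw,z) in [(.5792,-.1571,-70.2,.11),(.5535,.168,18,.095),(.5094,.3049,18,.095),(.54,.2148,18,.085)]:
        p=box(None,n,x,y,yaw,.064,.01,z,0)
        cv2.polylines(big,[np.round((p-[u0,v0]+.5)*3).astype(np.int32)],True,(0,255,0),1)
    ims.append(big)
o=np.hstack(ims); cv2.imwrite("pics/ov.png",cv2.resize(o,(800,360)) if 0 else o[:, :])
cv2.imwrite("pics/ov1.png",ims[0]);cv2.imwrite("pics/ov2.png",ims[1])
```

```text
(no output)
```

View pics/ov1.png

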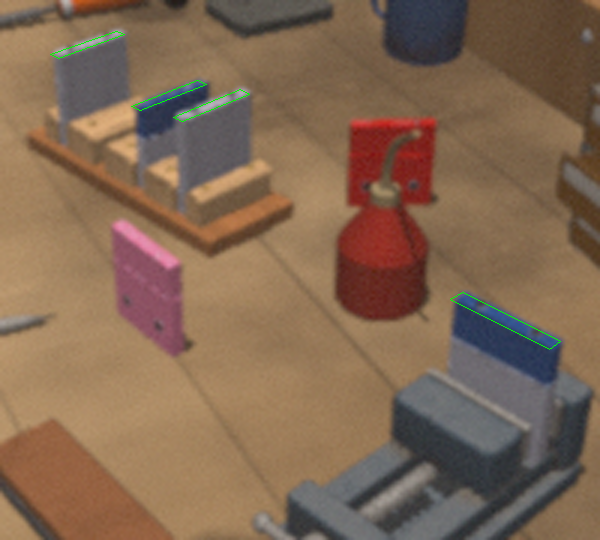

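View pics/ov2.png

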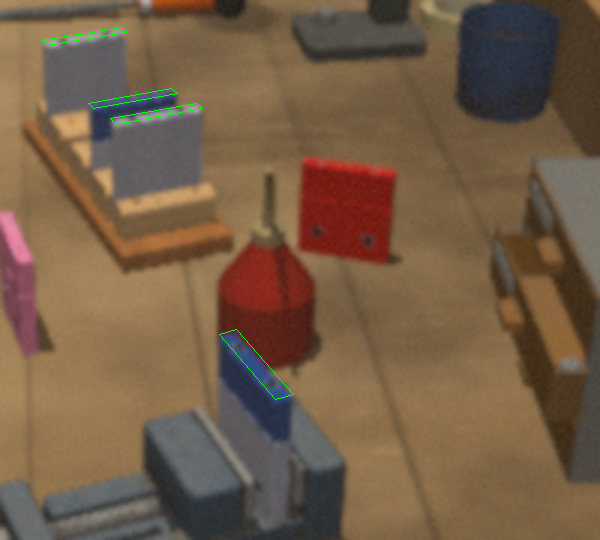

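Run:
```python
from h import *
fingers.gripper_to(0.55,60)
robot.move_to([.5792,-.158,.17],[180,0,109.8])
print("stop",robot.line_to([.5792,-.158,.095],velocity=.1,f_stop=8), robot.current_tool_pos())
fingers.gripper_to(0.0,60); print(robot.current_finger_gap(),robot.current_contact_force())
robot.line_to([.5792,-.158,.27],velocity=.12); print(robot.current_finger_gap(),robot.current_contact_force(), robot.current_tool_pos(), robot.current_time_s())
shot("held1")
```

```text
stop False [ 0.57985227 -0.1583292   0.09583197]
0.10455573999415871 [-1.59310831  0.15666219  3.77046738]
0.11050119487477619 [ 0.18304226  0.14240195 -3.04359861] [ 0.5787663  -0.15771383  0.26901299] 9.0583
```

View pics/held1.png

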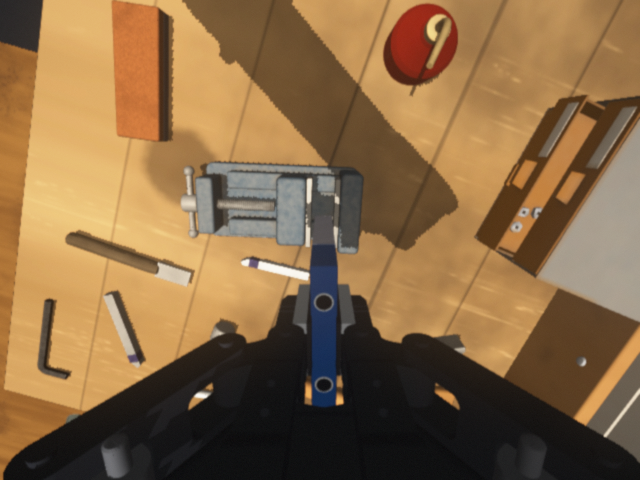

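Run:
```python
from h import *
K=np.array(vision.calibration("wrist")["mtx"]);T=np.array(vision.calibration("wrist")["T_tool_cam"])
for uv in [(323,301),(323,384),(312,247),(335,247),(310,407),(335,407)]:
    d=T[:3,:3]@((np.linalg.inv(K)@[*uv,1])*[1,-1,-1]); o=T[:3,3]; print(uv,(o+d*((-.0145-o[2])/d[2])).round(4))
```

```text
(323, 301) [ 0.0175  0.0003 -0.0145]
(323, 384) [-0.0185  0.0002 -0.0145]
(312, 247) [ 0.0381 -0.0035 -0.0145]
(335, 247) [ 0.0381  0.0044 -0.0145]
(310, 407) [-0.0296 -0.005  -0.0145]
(335, 407) [-0.0296  0.005  -0.0145]
```

Run:
```python
from h import *
try: robot.line_to([.5251,.2594,.27],[180,0,-162.3],velocity=.2)
except robot.PlanningError as e: print(e)
robot.line_to([.5251,.2594,.215],velocity=.15)
robot.pause(.3)
print(robot.current_tool_pos(),robot.current_eef_rot(),robot.current_finger_gap(),robot.current_time_s())
shot("hov1")
```

```text
[0.52570287 0.25962826 0.21612403] [ 1.79976186e+02  1.21819964e-01 -1.62303860e+02] 0.1074546456655904 12.1833
```

View pics/hov1.png

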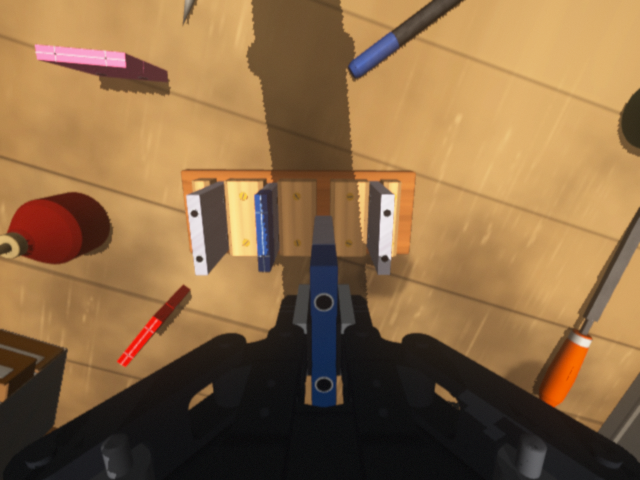

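Run:
```python
import cv2
a=cv2.imread("pics/hov1.png")[155:285,175:420]; cv2.imwrite("pics/hov1c.png",cv2.resize(a,None,fx=3.2,fy=3.2,interpolation=2))
```

```text
(no output)
```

View pics/hov1c.png

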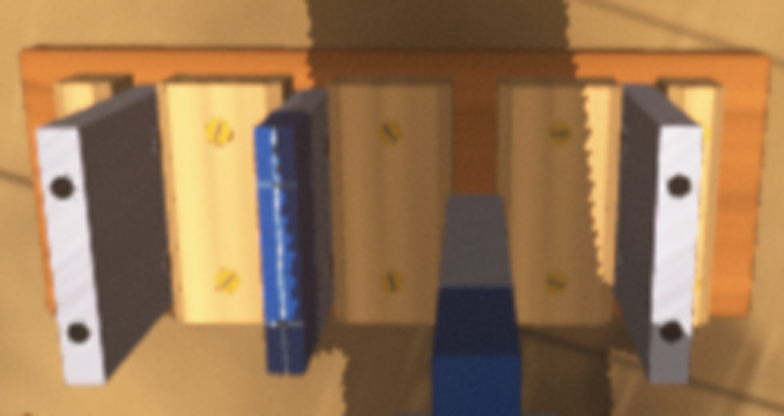

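Run:
```python
from fit import *
E=np.load("pics/hov1.npy"); c=lambda u,v:(175+u/3.2,155+v/3.2)
s=.022
uv=[c(228,282),c(391,283),c(556,283),c(218,132),c(390,133),c(560,133)]
m=[(.048,s,.04),(0,s,.04),(-.048,s,.04),(.048,-s,.04),(0,-s,.04),(-.048,-s,.04)]
x,r=fit(m,uv,E,x0=(.535,.23,-1.2)); print(x.round(4),np.degrees(x[2]),r.round(1).tolist())
C,S=np.cos(x[2]),np.sin(x[2]); print("slot",x[0]-.024*C,x[1]-.024*S)
a,b=ray(c(450,197),"wrist",.1505,E),ray(c(503,197),"wrist",.1505,E); print("plate end",a.round(4),b.round(4))
# plate end expressed in rack frame
for p in (a,b): d=p[:2]-x[:2]; print(d[0]*C+d[1]*S,-d[0]*S+d[1]*C)
for p,z in [((40,127),.095),((80,127),.095),((660,127),.095),((698,127),.095),((68,382),.095),((103,382),.095),((650,382),.095),((688,382),.095),((258,127),.085),((293,127),.085),((268,373),.085),((304,373),.085)]:
  d=ray(c(*p),"wrist",z,E)[:2]-x[:2]; print(round(d[0]*C+d[1]*S,4),round(-d[0]*S+d[1]*C,4))
```

```text
[ 0.5331  0.2368 -1.2669] -72.58834488518428 [[-0.1, -0.1], [0.3, -0.2], [0.0, 0.0], [-0.0, 0.1], [-0.3, -0.0], [0.1, 0.2]]
slot 0.5259298302577123 0.2597427453210303
plate end [0.499  0.2466 0.1505] [0.4961 0.2557 0.1505]
-0.019523986820070234 -0.02957789601263634
-0.02909233752244703 -0.029617893909087447
0.0755 -0.0326
0.0663 -0.0326
-0.0664 -0.0332
-0.0751 -0.0332
0.0758 0.0305
0.0672 0.0304
-0.0673 0.0299
-0.0767 0.0298
0.0276 -0.0311
0.0193 -0.0311
0.0285 0.032
0.0193 0.032
```

Run:
```python
from h import *
robot.line_to([.5253,.2595,.15],[180,0,-162.6],velocity=.1)
robot.line_to([.5253,.2595,.13],velocity=.06); print(robot.current_tool_pos(),robot.current_contact_force())
h=robot.line_to([.5253,.2595,.077],velocity=.03,f_stop=12)
print(h,robot.current_tool_pos(),robot.current_contact_force(),robot.current_finger_gap(),robot.current_time_s())
```

```text
[0.52491874 0.25934933 0.12938739] [-0.77422558  0.36128494 -4.49823045]
True [0.52517772 0.25944911 0.08008134] [-1.79928806 -0.10939464  4.88177089] 0.10507737707976383 15.0667
```

Run:
```python
from h import *
fingers.gripper_to(0.33); robot.pause(.2)
p=robot.current_tool_pos()
robot.line_to([p[0],p[1],.19],velocity=.12); robot.pause(.2)
print(robot.current_finger_gap(),robot.current_tool_pos(),robot.current_time_s())
shot("rel1")
im=vision.grab_frame("scene"); cv2.imwrite("pics/scene2.png",im[:,:,::-1])
a=cv2.imread("pics/scene2.png")[150:260,220:340]; cv2.imwrite("pics/scene2c.png",cv2.resize(a,None,fx=4,fy=4,interpolation=2))
```

```text
0.3315402320938886 [0.52255345 0.25827825 0.18911303] 16.875
```

View pics/rel1.png

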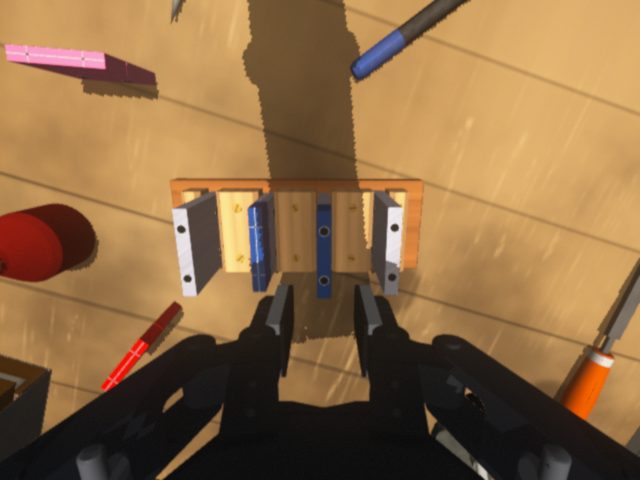

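View pics/scene2c.png

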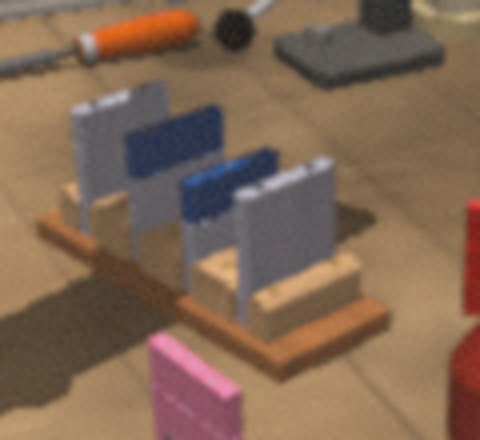

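Run:
```python
from fit import *
x=(.5331,.2368,np.radians(-72.59));C,S=np.cos(x[2]),np.sin(x[2])
E=np.load("pics/rel1.npy")
for uv,z in [((324,231),.095),((324,281),.095),((249,205),.085),((262,205),.085),((254,290),.085),((267,290),.085)]:
  d=ray(uv,"wrist",z,E)[:2]-x[:2]; print(uv,round(d[0]*C+d[1]*S,4),round(-d[0]*S+d[1]*C,4))
robot.line_to([.5407,.2143,.19],[180,0,-162.6],velocity=.1)
robot.line_to([.5407,.2143,.12],velocity=.12)
h=robot.line_to([.5407,.2143,.070],velocity=.06,f_stop=8); robot.pause(.2)
print(h,robot.current_tool_pos(),robot.current_contact_force())
if not h:
  fingers.gripper_to(0,70); robot.pause(.2); print(robot.current_finger_gap(),robot.current_tool_pos(),robot.current_contact_force(),robot.current_time_s())
```

```text
(324, 231) -0.0241 -0.0172
(324, 281) -0.0241 0.0192
(249, 205) 0.0275 -0.0331
(262, 205) 0.0186 -0.0331
(254, 290) 0.0279 0.0308
(267, 290) 0.0182 0.0308
False [0.54105051 0.21446429 0.07049212] [ 0.39684544 -0.02832479  0.74890611]
0.10691195704738923 [0.54109712 0.21402258 0.07038911] [ 0.3444535  -1.85217915  2.75918821] 20.0167
```

Run:
```python
from h import *
robot.line_to([.5407,.2143,.27],velocity=.15); print(robot.current_finger_gap(),robot.current_contact_force())
robot.line_to([.576,-.156,.27],[180,0,108.5],velocity=.2)
robot.line_to([.576,-.156,.20],velocity=.15); robot.pause(.3)
print(robot.current_tool_pos(),robot.current_eef_rot(),robot.current_time_s())
shot("hv"); 
for n in("scene","side"): cv2.imwrite(f"pics/{n}3.png",vision.grab_frame(n)[:,:,::-1])
a=cv2.imread("pics/hv.png");cv2.imwrite("pics/hvc.png",cv2.resize(a[140:290,150:400],None,fx=3.2,fy=3.2,interpolation=2))
```

```text
0.10823106307496652 [ 0.50061856  0.40447369 -5.04516943]
[ 0.57652382 -0.15629011  0.20103725] [1.79905050e+02 5.74534413e-02 1.08498496e+02] 24.425
```

View pics/hv.png

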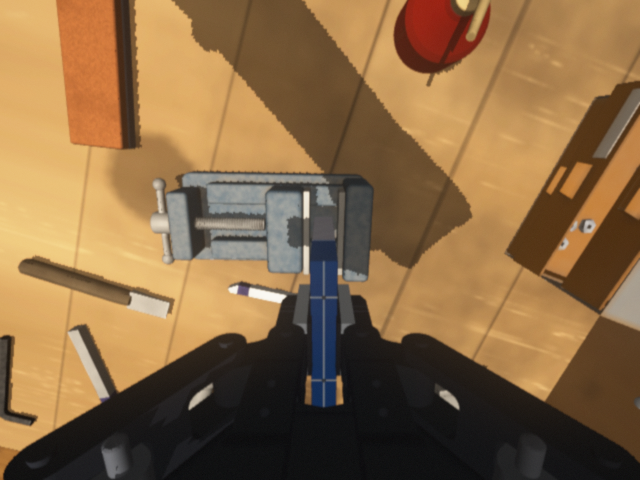

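View pics/hvc.png

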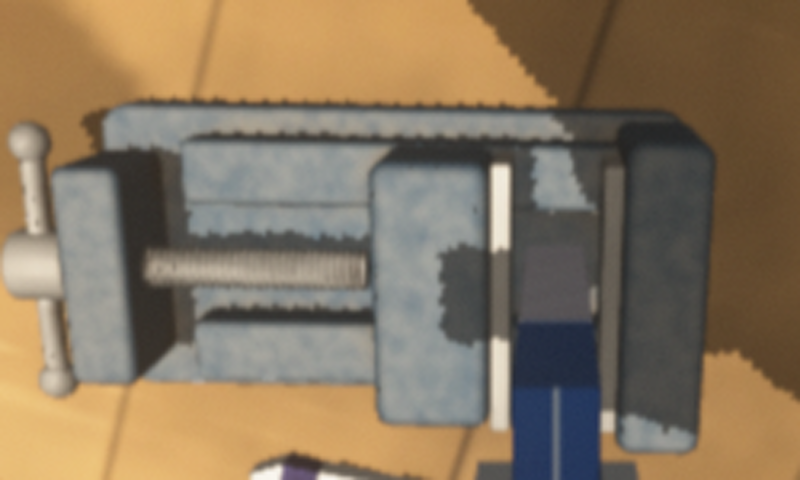

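Run:
```python
from fit import *
E=np.load("pics/hv.npy"); c=lambda u,v:(150+u/3.2,140+v/3.2)
th=np.radians(-71.5);C,S=np.cos(th),np.sin(th)
o=np.array([.5238,-.1738])
def pr(l,u,v,z):
  d=ray(c(u,v),"wrist",z,E)[:2]-o; print(l,"x %.4f y %.4f"%(d[0]*C+d[1]*S,-d[0]*S+d[1]*C))
for l,u,v,z in [("fix TL",622,155,.066),("fix BL",617,445,.066),("fix TR",713,155,.066),("fix BR",698,445,.066),("fix top mid",668,152,.066),("fix bot mid",660,452,.066),
 ("fstrip face T",603,165,.064),("fstrip face B",600,428,.064),("fstrip back T",622,165,.064),("mstrip face T",509,165,.064),("mstrip face B",508,430,.064),("mstrip back T",490,165,.064),("mstrip back B",490,430,.064),
 ("mov top",430,165,.065),("mov bot",430,424,.065),("mov L T",372,180,.065),("mov L B",378,400,.065),
 ("handle-end block L T",58,180,.06),("L B",78,370,.06),("blk top",90,165,.06),("blk bot",105,383,.06),
 ("rail top edge out",250,140,.03),("railout jaw",550,148,.03),("rail in",280,200,.03),("rail2 in",290,322,.03),("rail2 out",290,380,.03),("base back",300,105,.012),("base right",680,115,.012)]: pr(l,u,v,z)
```

```text
fix TL x -0.0360 y 0.0724
fix BL x 0.0396 y 0.0724
fix TR x -0.0360 y 0.0943
fix BR x 0.0396 y 0.0935
fix top mid x -0.0367 y 0.0834
fix bot mid x 0.0416 y 0.0837
fstrip face T x -0.0333 y 0.0679
fstrip face B x 0.0357 y 0.0680
fstrip back T x -0.0333 y 0.0725
mstrip face T x -0.0333 y 0.0451
mstrip face B x 0.0362 y 0.0439
mstrip back T x -0.0333 y 0.0405
mstrip back B x 0.0362 y 0.0392
mov top x -0.0335 y 0.0260
mov bot x 0.0340 y 0.0237
mov L T x -0.0299 y 0.0118
mov L B x 0.0273 y 0.0105
handle-end block L T x -0.0291 y -0.0667
L B x 0.0208 y -0.0683
blk top x -0.0328 y -0.0584
blk bot x 0.0244 y -0.0617
rail top edge out x -0.0349 y -0.0268
railout jaw x -0.0327 y 0.0550
rail in x -0.0184 y -0.0199
rail2 in x 0.0170 y -0.0197
rail2 out x 0.0347 y -0.0210
base back x -0.0425 y -0.0167
base right x -0.0395 y 0.0923
```

Run:
```python
from h import *
robot.line_to([.5779,-.1583,.17],[180,0,107.8],velocity=.08); robot.pause(.3)
f0=robot.current_contact_force(); print(robot.current_tool_pos(),f0)
h=robot.line_to([.5779,-.1583,.1012],velocity=.05,f_stop=6); robot.pause(.4)
print(h,robot.current_tool_pos(),robot.current_eef_rot(),robot.current_contact_force(),robot.current_finger_gap(),robot.current_time_s())
shot("fin")
for n in("scene","side"): cv2.imwrite(f"pics/{n}4.png",vision.grab_frame(n)[:,:,::-1])
a=cv2.imread("pics/fin.png");cv2.imwrite("pics/finc.png",cv2.resize(a[140:420,150:450],None,fx=2.1,fy=2.1,interpolation=2))
a=cv2.imread("pics/side4.png")[220:370,230:390];b=cv2.imread("pics/scene4.png")[220:370,290:450]
cv2.imwrite("pics/ss4.png",cv2.resize(np.hstack([a,b]),None,fx=2.5,fy=2.5,interpolation=2))
```

```text
[ 0.5782152  -0.15839969  0.17052786] [-0.21328003 -0.73459171 -4.06103039]
False [ 0.57795435 -0.15833048  0.10127722] [1.79993074e+02 6.25713524e-03 1.07802703e+02] [-0.36862973 -0.03288294 -4.19872732] 0.1034535129342102 27.325
```

View pics/finc.png

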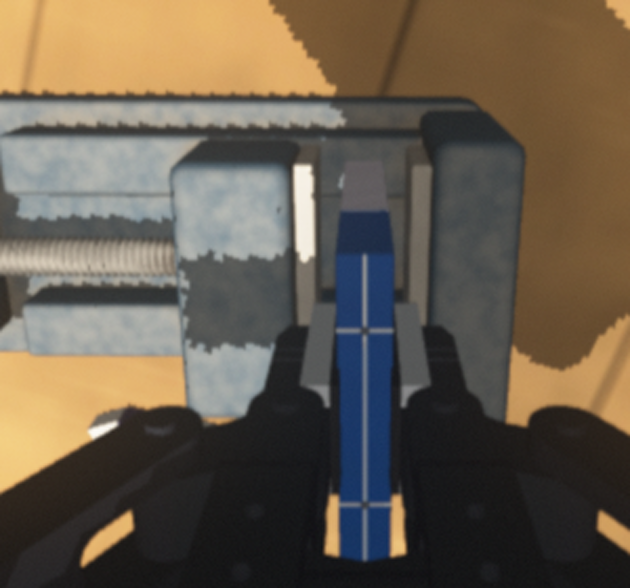

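View pics/ss4.png

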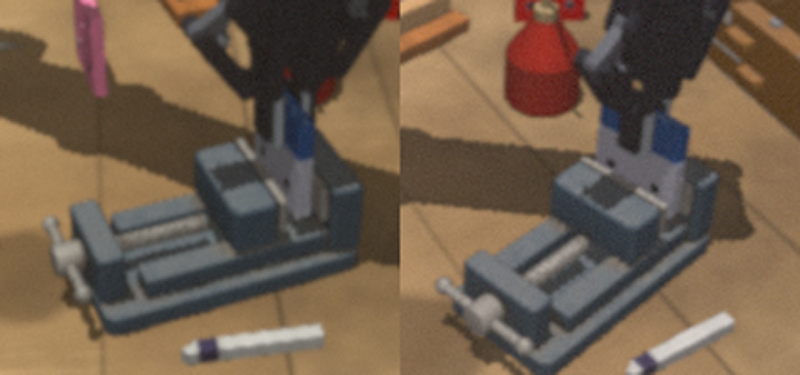

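Run:
```python
import cv2,numpy as np
a=cv2.imread("pics/side4.png")[140:260,250:390];b=cv2.imread("pics/scene4.png")[150:270,220:360]
cv2.imwrite("pics/ss5.png",cv2.resize(np.hstack([a,b]),None,fx=2.8,fy=2.8,interpolation=2))
```

```text
(no output)
```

View pics/ss5.png

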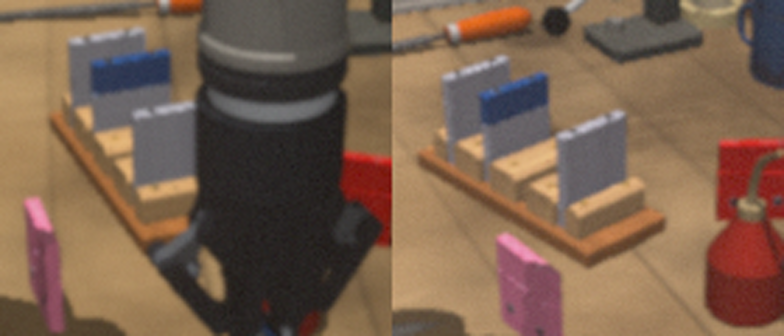

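The rack holds both finished plates and the drilled plate, which is upright and home. The oil can hasn't moved, so I'm handing in.

Run:
```python
from h import *
workorder.close_job(); print(robot.current_time_s(),robot.current_tool_pos(),robot.current_contact_force(),robot.current_finger_gap())
```

```text
the job is handed in; nothing more can be done
the job is handed in; nothing more can be done
```

The drilled plate is standing released in the rack's free slot, and the arm is still holding the blank upright between the vice jaws. I handed the job in at about 27 s; no verdict was reported.

- **Drilled plate:** it measured at rack x = -24 mm and y about +1 mm. It met the slot floor at the expected height, and the last pictures show it upright and level with the finished plates.
- **Blank:** I took the blue one in the rack, not the pink or red look-alikes. Its lower edge is about 16 mm above the rails. In the last wrist picture it is centred between the jaw faces, with about 6–7 mm free on each side of the measured 23.5 mm gap. The tool force did not change on the way down, so I saw no sign of contact with the vice.
- **Left alone:** the jaw, finished plates, oil can and the bar beside the vice show no movement in the pictures.
- **Disagreements:** different edges of the vice gave its yaw 1–1.5° apart, so I used -72.2°, between them. My first rough positions from the scene and side cameras were about 5 mm off the wrist camera's. Drawing the wrist positions into those pictures matched to 1–2 mm, so I used those.
- **Tool bit:** the bar beside the vice that the network called "packing" has a pointed, marker-like end, and a similar bar lies farther off. I didn't work out which is the real tool bit and kept clear of both.

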